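# Pour ballast balls into the spring-hung weighing pan

## Task

In this model-making studio, pick up the open-mouthed pouring tray that holds the steel balls by its handle and tip the balls out of its ramped mouth into the round pan hung on springs in the low square frame, until the pan has sunk fully onto its stop. Then stand the tray upright on the table again, clear of the frame, and let go.

Things in the scene. Friction and masses are not known exactly. Their poses are not given: they have to be found in the camera images.
- tray: Aluminium pouring tray, 0.16 kg, with 4 steel balls (24 mm, 57 g each) in it. 122 long (x), 92 wide (y), walls 36 high. Origin: centre of the underside, z up. The mouth is the open -x end: the flat floor (4 thick) rises from x -31 as a 22 degree ramp to the lip at x -62, z 16. Balls roll out when the mouth is tipped down 30 degrees or more; 45 to 50 empties it. Not the closed pencil tote.
- tray_grip (a point): Middle of the tray's wooden handle bar, 86 mm straight above the tray's origin, same axes as the tray. The bar lies across the tray along y: 14 mm thick (x), 34 mm tall (17 mm above and below this point), 84 mm long between two side posts. Pinch it from above with the fingers closing along the tray's x; the balls pass below it. The weight hangs about under it.
- pan (a joint): Sinking of the round pan in m: 0 = up (empty), 0.020 = down on its hard stop. It slides straight down without tilting and springs back when unloaded. One ball hardly moves it, two do not bring it to the stop, three or all four of the balls hold it on the stop.
- pan_floor (a point): Centre of the steel pan's inner floor; sinks with it; z up. The pan is an open bowl, inside 144 mm wide at the rim, 54 deep; when up, its floor is 64 and its rim 118 mm above the table. It hangs on springs in a fixed square frame, 210 mm outside, 126 mm high (x, y along its sides), with nothing above it. The plain steel dish on the table is not it.
Things that resemble listed ones, but are neither listed nor needed, are in the scene too. Leave any blue or pink look-alike of the tray alone.

How it is judged:
By the outcome, as a careful person would: the job done as asked, in the order asked, and still so for the second after the job is handed in, with the robot touching nothing.
It also fails if it takes over 61 s, if anything falls off the work surface, if the arm or the gripper's body presses on something with over 40 N, if the wrist force passes 120 N, or if a joint passes its speed limit or range.

## Robot

A 6-joint arm with a two-finger parallel gripper is mounted at the origin on the work surface. World frame = base frame: x ahead of the robot, y to its left, z up, the work surface at z = 0. Lengths are in m, angles in rad, forces in N, time in s.
With the tool pointing down it reaches from about 0.325 to 0.775 m from the base axis. Payload 5.5 kg.
Tool frame: the origin (TCP) lies between the finger pads; the fingertips stand 8 mm ahead of it and the grasp point (between the pads) lies 11 mm behind it (tcp_to_tips is the distance from the TCP to the fingertips, in m); z points along the fingers, y is the line along which they close (so a half turn about z gives the same grasp; the last joint's range is limited). The gripper opens to 88 mm and grips with 3 to 60 N. Pads are 20 mm wide; open, the fingers measure 115 mm over their backs; the gripper's body (75 mm by 178 mm) begins 61 mm behind the grasp point.
Start: joints at [-1.308, 0.091, 1.231, -0, 1.82, -0.057], TCP at [0.189, -0.57, 0.231] pointing down, gripper open.
Joint ranges: [-2.87, 2.87], [-0.86, 2.18], [0.17, 2.46], [-1.51, 4.65], [0.06, 2.69], [-2.65, 2.65]. Speed limits (rad/s): [2.57, 2.57, 3.01, 3.14, 3.14, 3.14].

## Interface

Orientations are given as a unit quaternion [w, x, y, z].
In Python, from bench import * gives the robot as it stands. Calls block until the motion is done:
- move_to(position, orientation): joint-space move of the TCP to a pose.
- move_l(position, speed=0.15, orientation=None): straight line of the TCP; orientation=None keeps the orientation; speed is the mean speed in m/s.
- movej(angles): joint-space move.
- gripper_open() and close(): open the fingers fully, or close them until they stop; the grip force is fixed at half the most.
- hold(seconds).
- inverse_kinematics(position, orientation): joint angles nearest the present ones, or None.
- state(): the state.
- get_image(name): name is "scene" or "side" or "wrist"; returns a dict with "frame" (480x640x3 uint8, blue, green, red), "depth" (480x640 float32, m along the optical axis (not along the pixel's ray), 0 where there is no reading), "camera_matrix" (3x3 intrinsics, pixels), "k1" (the pictures are not rectified: a ray, as slopes to the right and down, at radius r is drawn at 1 + k1 r^2 times it, then the intrinsics apply), "view" (4x4, takes a point from world to camera coordinates). Camera axes: x right, y up, looking along -z (the intrinsics and any distortion apply to the point x, -y, -z); pixel columns grow to the right and rows downward; lengths in m; the calibration is good to about 2 mm. A picture is of the moment at which its call begins.
A pose or a line that the arm cannot do raises IKError and nothing moves.
- job_done(): hands the job in; it is judged then, once.
The state is a dict: "time": time; "joint_pos": joint angles; "dq": joint speeds; "joint_torque": joint torques, N m; "ee_pos": TCP position; "ee_rot": TCP orientation; "ft_force": force on the tool from outside, world axes, zero at the start; "moment": the same for the moment, N m; "finger_gap": finger opening in m; "finger_force": force on a finger pad.
Only numpy, scipy, OpenCV 4.12 (cv2) and the standard library are available. Lean on these libraries where they do the work, as an engineer would, in place of code of your own. Each camera call takes 0.05 s, during which the arm holds its last target. There are 200 camera calls.

## Working session

There is one attempt and no reset: what is moved stays moved. The work goes in short steps, each a Python script; the robot and the scene stay as the last script left them, time stands still between calls to the robot, and variables do not carry over. Pictures are saved under pics/ and viewed, at most 10 in all, crops included, and the job is handed in when it is done.

```bash
mkdir -p pics
cat > h.py <<'E'
from bench import *
import numpy as np, cv2
def cloud(im):
    K=np.array(im["camera_matrix"]);d=im["depth"];h,w=d.shape
    u,v=np.meshgrid(np.arange(w),np.arange(h))
    x=(u-K[0,2])/K[0,0];y=(v-K[1,2])/K[1,1]
    xu,yu=x.copy(),y.copy()
    for _ in range(8):
        s=1+im["k1"]*(xu**2+yu**2);xu,yu=x/s,y/s
    P=np.stack([xu*d,-yu*d,-d,np.ones_like(d)],-1)
    W=P@np.linalg.inv(np.array(im["view"])).T
    W=W[...,:3];W[d==0]=np.nan
    return W
E
python3 - <<'E'
from h import *
for n in ("scene","side"):
    im=get_image(n);cv2.imwrite(f"pics/{n}0.png",im["frame"])
    np.savez(f"pics/{n}0.npz",W=cloud(im),f=im["frame"])
    print(n,np.linalg.inv(np.array(im["view"]))[:3,3],(im["depth"]>0).mean())
print(state())
E
```

```text
scene [ 1.14133921 -0.47552569  0.71154895] 0.9960970052083333
side [-0.1221575   1.1875034   0.97424942] 0.996064453125
{'time': 0.1, 'joint_pos': array([-1.30769777e+00,  9.17637494e-02,  1.23176487e+00, -3.73835335e-05,
        1.81978706e+00, -5.67050381e-02]), 'dq': array([-0.00124356, -0.0007998 , -0.00320153,  0.00094541,  0.00026704,
        0.00125582]), 'joint_torque': array([ 3.54588010e-03, -4.47857273e+01, -4.07568240e+01,  7.00498768e-02,
        2.85115797e-02, -1.26171531e-04]), 'ee_pos': array([ 0.18854632, -0.56934077,  0.22963214]), 'ee_rot': array([-8.55060969e-04,  9.87243288e-01,  1.59216667e-01, -1.06770315e-04]), 'ft_force': array([-0.58460258, -0.64143328,  0.34859419]), 'moment': array([-0.02137891,  0.00164305, -0.02099499]), 'finger_force': 0.0, 'finger_gap': 0.08775088454615386}
```

View pics/scene0.png

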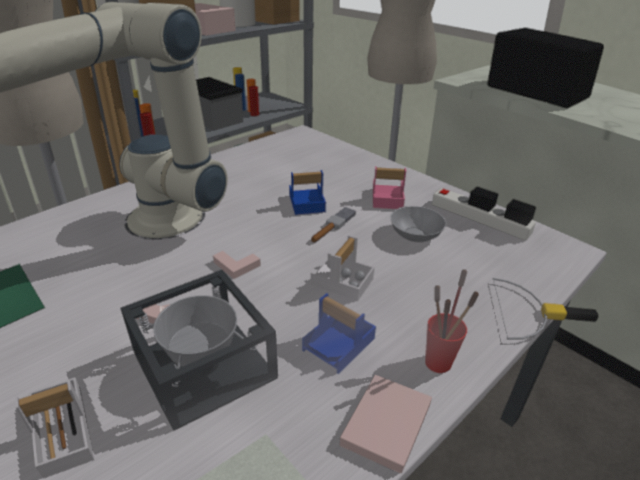

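View pics/side0.png

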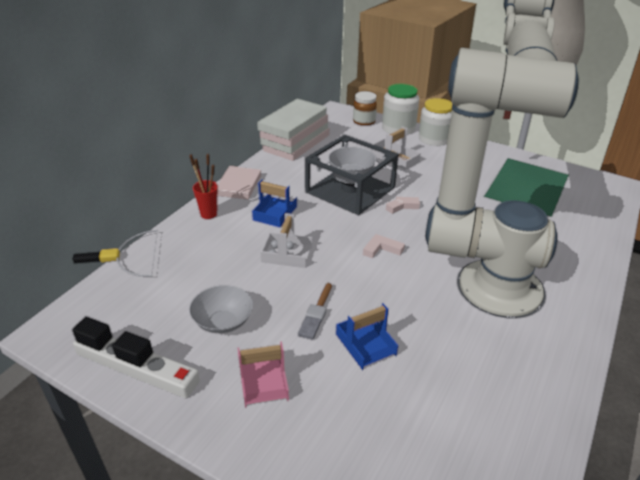

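The scene picture shows these possible trays:
- grey tray with balls at scene (350,270) / side (287,245)
- closed pencil tote at (55,425)
- blue trays at (337,335) and (307,190)
- pink tray at (388,187)

The possible pans are the hung pan in the frame at (197,330) and the plain dish at (418,224). I choose the grey tray with balls and the pan in the frame.

Run:
```python
from h import *
S={n:np.load(f"pics/{n}0.npz") for n in("scene","side")}
a=S["scene"]["f"][225:305,310:390];b=S["side"]["f"][205:285,245:325]
cv2.imwrite("pics/crop0.png",np.hstack([cv2.resize(x,(390,390),interpolation=cv2.INTER_CUBIC) for x in(a,b)]))
P={}
for n,(u0,u1,v0,v1) in {"scene":(320,385,232,305),"side":(255,320,208,275)}.items():
    W=S[n]["W"][v0:v1,u0:u1].reshape(-1,3);f=S[n]["f"][v0:v1,u0:u1].reshape(-1,3).astype(int)
    print(n,"table z",np.nanmedian(W[W[:,2]<.01][:,2]))
    br=(f[:,2]-f[:,0]>35)&(W[:,2]>.055)
    B=W[br];print(" brown",len(B),B.mean(0),B.min(0),B.max(0))
    c=B[:,:2].mean(0);_,_,V=np.linalg.svd(B[:,:2]-c);print(" dir",V[0],np.ptp((B[:,:2]-c)@V.T,axis=0))
    L=W[(W[:,2]>.012)&(W[:,2]<.045)];
    if len(L): print(" low",cv2.minAreaRect(L[:,:2].astype(np.float32)))
for n,(u0,u1,v0,v1) in {"scene":(115,285,265,430),"side":(300,402,130,212)}.items():
    W=S[n]["W"][v0:v1,u0:u1].reshape(-1,3);f=S[n]["f"][v0:v1,u0:u1].reshape(-1,3).astype(int)
    T=W[(abs(W[:,2]-.126)<.006)&(f.max(1)<90)];print(n,"frame",len(T),cv2.minAreaRect(T[:,:2].astype(np.float32)))
    print(" dark zmax",np.nanpercentile(W[f.max(1)<90][:,2],98))
    c=np.array(cv2.minAreaRect(T[:,:2].astype(np.float32))[0])
    R=W[(abs(W[:,2]-.118)<.004)&(f.max(1)>100)&(np.hypot(*(W[:,:2]-c).T)<.09)]
    if len(R)>5: print(" rim",len(R),cv2.minEnclosingCircle(R[:,:2].astype(np.float32)))
```

```text
scene table z -0.0006919372256563028
 brown 231 [0.57403989 0.14669402 0.09747936] [0.53626842 0.01422282 0.07682853] [0.68163793 0.20966924 0.10460681]
 dir [ 0.56676234 -0.82388133] [0.23401514 0.03565718]
 low ((0.5144178867340088, 0.22149553894996643), (0.12831057608127594, 0.2618533968925476), 46.55628967285156)
side table z -0.0005850557876281859
 brown 91 [0.54890685 0.1720554  0.10009944] [0.53416885 0.13707894 0.08576571] [0.56351191 0.20763203 0.10662175]
 dir [-0.32522427  0.94563691] [0.07330396 0.01315692]
 low ((0.5967137813568115, 0.11674262583255768), (0.14495179057121277, 0.28038275241851807), 39.26384353637695)
scene frame 3312 ((0.5553150773048401, -0.21418575942516327), (0.210264652967453, 0.2132626324892044), 82.0684814453125)
 dark zmax 0.1274875723017989
 rim 328 ((0.5474016070365906, -0.21652628481388092), 0.0818653479218483)
side frame 739 ((0.5512909293174744, -0.2096777856349945), (0.21924179792404175, 0.21244701743125916), 81.9672622680664)
 dark zmax 0.12717993787143936
 rim 140 ((0.5511161684989929, -0.2035137563943863), 0.08445048332214355)
```

View pics/crop0.png

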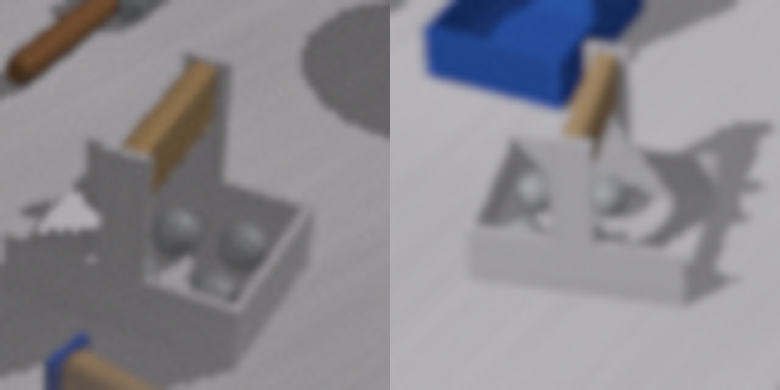

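The crop confirms the choice: an aluminium tray with steel balls, its closed wall toward +x and its mouth facing the robot. Next I check IK and hover above it for a wrist view.

```bash
cat >> h.py <<'E'
from scipy.spatial.transform import Rotation as Ro
def tool(psi,th=0,s=1):
    R=(Ro.from_euler('z',psi)*Ro.from_euler('y',-th)).as_matrix()
    T=np.stack([s*R[:,1],s*R[:,0],-R[:,2]],1)
    return R,Ro.from_matrix(T).as_quat(scalar_first=True)
def tcp_of_grip(g,R): return np.asarray(g)-.011*R[:,2]   # TCP lies 11 mm below grip
PAN=np.array([.552,-.212])
def pour(th,psi,zlip=.145,back=.027,s=1):
    R,q=tool(psi,th,s)
    lip=np.array([*(PAN+back*np.array([np.cos(psi),np.sin(psi)])),zlip])
    return tcp_of_grip(lip-R@np.array([-.062,0,-.070]),R),q
E
python3 - <<'E'
from h import *
g=[.549,.172,.086];psi=np.radians(19)
for s in(1,-1):
    R,q=tool(psi,0,s);print(s,"grasp",inverse_kinematics(tcp_of_grip(g,R),q))
    for p in(-40,-21,0):
        print(p,[None if (j:=inverse_kinematics(*pour(np.radians(t),np.radians(p),s=s))) is None else np.round(j,2).tolist() for t in(15,35,52)])
    j=inverse_kinematics
best=1
R,q=tool(psi,0,1)
if inverse_kinematics([.53,.165,.27],q) is None: R,q=tool(psi,0,-1)
move_to([.53,.165,.27],q)
im=get_image("wrist");cv2.imwrite("pics/w1.png",im["frame"]);np.savez("pics/w1.npz",W=cloud(im),f=im["frame"]);print(state()["time"],state()["joint_pos"])
E
```

```text
1 grasp [ 2.44477984e-01  5.05768554e-02  1.54908635e+00 -4.44089210e-16
  1.54192945e+00 -8.71345741e-02]
-40 [[-0.42, 0.02, 1.35, -0.07, 1.52, 0.28], [-0.33, -0.32, 1.72, -0.22, 1.17, 0.39], [-0.23, -0.58, 2.03, -0.47, 0.9, 0.61]]
-21 [[-0.43, 0.02, 1.35, 0.02, 1.51, -0.06], [-0.44, -0.35, 1.75, 0.05, 1.14, -0.08], [-0.47, -0.66, 2.08, 0.11, 0.82, -0.14]]
0 [[-0.44, 0.02, 1.35, 0.11, 1.54, -0.43], [-0.56, -0.31, 1.72, 0.33, 1.22, -0.59], [-0.7, -0.56, 2.02, 0.64, 1.02, -0.86]]
-1 grasp None
-40 [None, None, [-0.23, -0.58, 2.03, -0.47, 0.9, -2.54]]
-21 [None, None, None]
0 [None, [-0.56, -0.31, 1.72, 0.33, 1.22, 2.55], [-0.7, -0.56, 2.02, 0.64, 1.02, 2.28]]
3.0 [ 2.39269128e-01 -1.83821956e-02  1.27303794e+00 -1.65725220e-04
  1.88703524e+00 -9.10623055e-02]
```

View pics/w1.png

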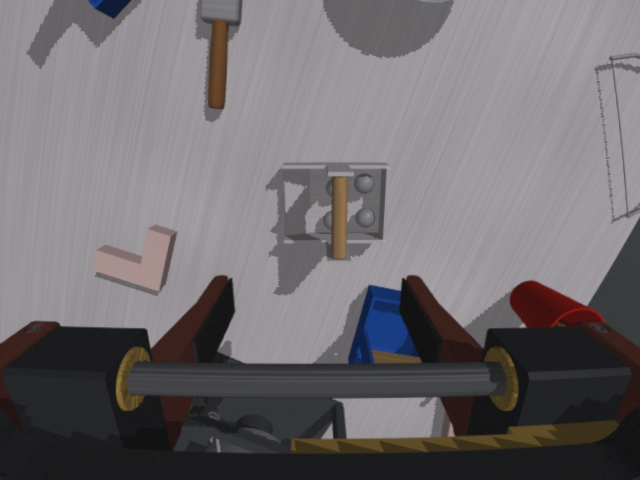

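The wrist view shows the tray at (335,205), with the closed wall on the right at (385,205), the open mouth on the left at (283,205), four balls inside and the bar at (340,215). Now I measure the bar and the outline.

Run:
```python
from h import *
d=np.load("pics/w1.npz");W=d["W"][150:270,265:400].reshape(-1,3);f=d["f"][150:270,265:400].reshape(-1,3).astype(int)
B=W[(f[:,2]-f[:,0]>30)&(W[:,2]>.095)]
r=cv2.minAreaRect(B[:,:2].astype(np.float32));print("bar",len(B),r,"z",np.percentile(B[:,2],[5,50,95]),"mean",B.mean(0))
L=W[(W[:,2]>.030)&(W[:,2]<.042)];r=cv2.minAreaRect(L[:,:2].astype(np.float32));print("walls",len(L),r)
c=B[:,:2].mean(0);_,_,V=np.linalg.svd(B[:,:2]-c);v=V[0]*np.sign(V[0][1]);print("bar dir psi",np.degrees(np.arctan2(-v[0],v[1])))
```

```text
bar 1133 ((0.5508567094802856, 0.17299363017082214), (0.01351693645119667, 0.0820738822221756), 19.473234176635742) z [0.10141255 0.10304435 0.10433729] mean [0.54984951 0.17466313 0.10299624]
walls 1104 ((0.5497061014175415, 0.17270490527153015), (0.12270894646644592, 0.09202112257480621), 19.150524139404297)
bar dir psi 19.20294266321296
```

The sizes match: outline 123 × 92 mm, bar 13.5 × 82 mm with its top at 0.103. Grasp and lift.

Run:
```python
from h import *
psi=np.radians(19.25);R,q=tool(psi);g=np.array([.5502,.1728,.086])
t=tcp_of_grip(g,R)
move_to(t+[0,0,.09],q); move_l(t,.1); print(state()["ft_force"])
close();s=state();print(s["finger_gap"],s["finger_force"],s["ee_pos"]-t)
move_l(t+[0,0,.03],.05);hold(.3);s=state();print(s["finger_gap"],s["ft_force"])
move_l(t+[0,0,.17],.12);s=state();print(s["time"],s["ft_force"])
im=get_image("side");cv2.imwrite("pics/s2.png",cv2.resize(im["frame"][100:320,180:480],(750,550)))
```

```text
[0.64418848 0.08502645 0.40535249]
0.014137726259070409 29.999690651893616 [8.51637175e-05 4.47246825e-06 1.41904411e-05]
0.01373669783183375 [ 0.25157352 -0.02281616 -3.32681318]
8.05 [ 1.18803939 -0.69597546 -3.66902437]
```

View pics/s2.png

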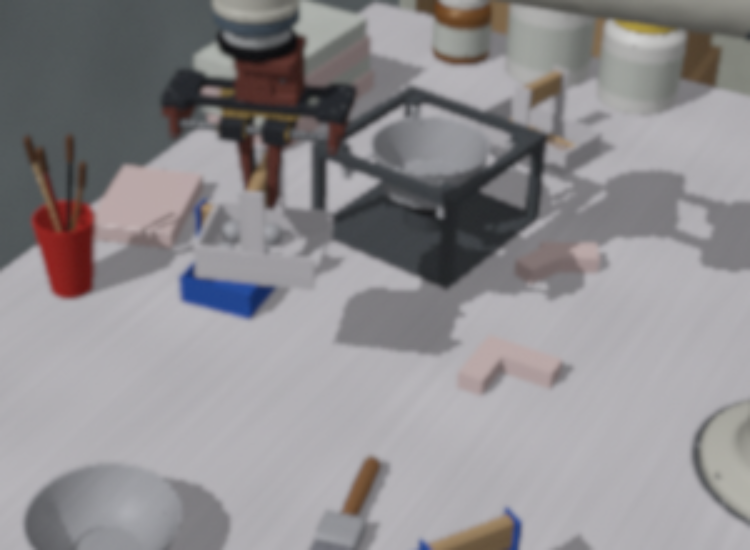

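The tray is level in the gripper with its balls, and the measured weight of about 3.9 N fits. Carry it over and pour.

Run:
```python
from h import *
ps=np.radians(-21)
def go(th,z,v):
    p,q=pour(np.radians(th),ps,zlip=z);move_l(p,v,q)
go(0,.215,.17); go(12,.20,.06); go(15,.147,.08)
print(state()["time"],state()["ft_force"])
for th in(22,27,31,35,39,44,50):
    go(th,.147,.035);hold(.3);s=state();print(th,round(s["time"],2),s["ft_force"].round(2))
hold(.8)
for n in("scene","side"):
    im=get_image(n);np.savez(f"pics/{n}3.npz",W=cloud(im),f=im["frame"])
    c=im["frame"][200:420,100:350] if n=="scene" else im["frame"][80:240,260:430]
    cv2.imwrite(f"pics/{n}3.png",cv2.resize(c,None,fx=2.4,fy=2.4,interpolation=cv2.INTER_CUBIC))
a=cv2.imread("pics/scene3.png");b=cv2.imread("pics/side3.png")
h=400;cv2.imwrite("pics/p3.png",np.hstack([cv2.resize(x,(400,h)) for x in(a,b)]))
print(state()["ft_force"],state()["finger_gap"],state()["time"])
```

```text
11.9583 [ 0.35205736  0.51989446 -3.95446034]
22 12.71 [ 0.84 -0.11 -4.68]
27 13.38 [-0.25  0.37 -1.34]
31 13.99 [ 0.24  0.25 -1.17]
35 14.61 [ 0.44 -0.   -1.95]
39 15.22 [ 0.1  -0.53 -2.27]
44 15.89 [-0.04 -0.69 -1.61]
50 16.6 [-0.28 -0.83 -2.38]
[-0.28125655 -0.22195863 -1.50033274] 0.013994672705957882 17.5
```

View pics/p3.png

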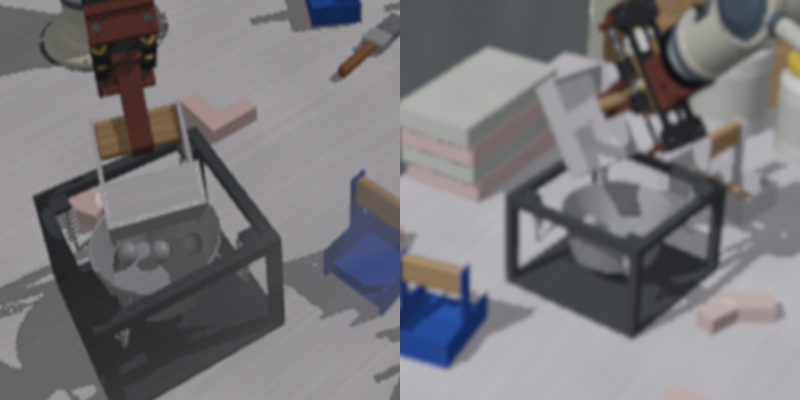

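All the balls appear to be in the pan, around (125–192, 247) in the left half, and the tray weighs about 1.6 N, which is empty. I raise it, level it, measure the pan, and set the tray back where it stood.

Run:
```python
from h import *
ps=np.radians(-21)
for th,z,v in((50,.20,.08),(0,.225,.06)):
    p,q=pour(np.radians(th),ps,zlip=z);move_l(p,v,q)
psi=np.radians(19.25);R,q=tool(psi);t=tcp_of_grip([.5502,.1728,.086],R)
move_l(t+[0,0,.15],.17,q);hold(.3);print(state()["time"],state()["ft_force"],state()["finger_gap"])
im=get_image("side");cs=im["frame"]
W=cloud(im)
im=get_image("scene");W2=cloud(im);f=im["frame"]
for w in(W,W2):
    P=w.reshape(-1,3);r=np.hypot(P[:,0]-.552,P[:,1]+.212)
    Q=P[(r>.066)&(r<.08)&(P[:,2]>.06)&(P[:,2]<.123)];print("rim z pcts",np.percentile(Q[:,2],[50,80,90,97]),len(Q))
    Q=P[(r<.05)&(P[:,2]>.02)];print("inside z",np.percentile(Q[:,2],[2,10,25,50,90]))
cv2.imwrite("pics/p4.png",np.hstack([cv2.resize(f[260:420,110:290],(400,400),interpolation=cv2.INTER_CUBIC),cv2.resize(cs[130:300,230:410],(400,400),interpolation=cv2.INTER_CUBIC)]))
```

```text
22.5583 [-0.69302318 -0.0367051  -1.17854185] 0.013600585827516734
rim z pcts [0.08389211 0.09327224 0.09566883 0.09822853] 435
inside z [0.02132744 0.04025656 0.04200258 0.04534886 0.0660102 ]
rim z pcts [0.09264236 0.0970947  0.09810004 0.09919201] 952
inside z [0.04152715 0.04258803 0.04346565 0.04458455 0.06406428]
```

View pics/p4.png

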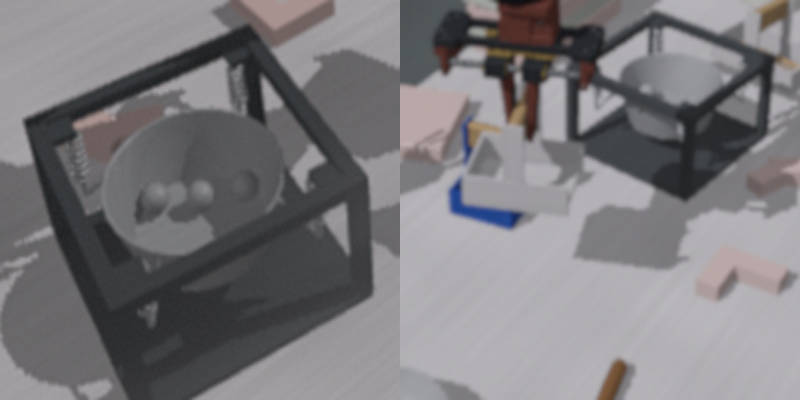

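The pan rim is at 0.098 and its floor at 0.044, so it has sunk 20 mm onto the stop with the balls in it. The tray is empty and level. I set it down and let go.

Run:
```python
from h import *
psi=np.radians(19.25);R,q=tool(psi);t=tcp_of_grip([.5502,.1728,.086],R)
move_l(t+[0,0,.02],.12);move_l(t+[0,0,.0007],.03);hold(.2);print(state()["ft_force"])
gripper_open();hold(.2);print(state()["finger_gap"])
move_l(t+[0,0,.10],.08);move_l(t+[-.05,-.02,.19],.15);hold(.5)
im=get_image("wrist");W=cloud(im).reshape(-1,3);f=im["frame"]
m=np.hypot(W[:,0]-.55,W[:,1]-.173)<.1
L=W[m&(W[:,2]>.03)&(W[:,2]<.042)];print("walls",cv2.minAreaRect(L[:,:2].astype(np.float32)),L[:,2].max())
B=W[m&(W[:,2]>.09)&(W[:,2]<.12)];print("bar top",B.mean(0))
im=get_image("scene");P=cloud(im).reshape(-1,3);r=np.hypot(P[:,0]-.552,P[:,1]+.212)
Q=P[(r>.066)&(r<.08)&(P[:,2]>.06)&(P[:,2]<.123)];print("rim",np.percentile(Q[:,2],[80,97]),state()["time"])
cv2.imwrite("pics/p5.png",np.hstack([cv2.resize(im["frame"][190:400,110:400],(400,300)),cv2.resize(f,(400,300))]))
```

```text
[-0.34673956 -0.49820768 -1.29970742]
0.08789757731752283
walls ((0.5495925545692444, 0.17244112491607666), (0.12241774052381516, 0.09257051348686218), 19.260814666748047) 0.041743028884918376
bar top [0.54897462 0.1733174  0.10217242]
rim [0.0971032  0.09887382] 29.125
```

View pics/p5.png

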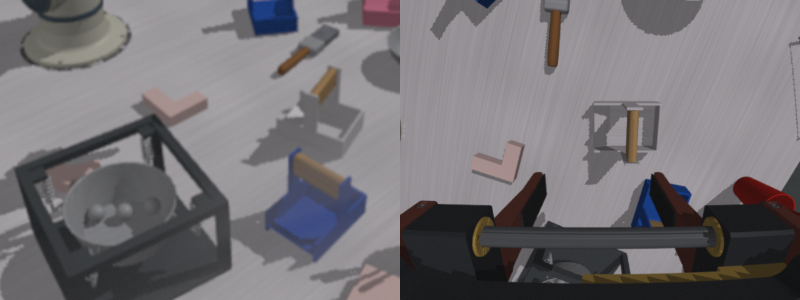

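The tray stands upright and empty at (335,110) in the left half, clear of the frame. The balls are in the sunk pan at (120,210), and the gripper is free.

```bash
python3 -c "
from bench import *
print(job_done())"
```

```text
the job is handed in; nothing more can be done
None
```

The job is handed in at about 29 s: the balls are in the pan, which measures about 20 mm down (its full travel), and the empty tray is standing upright where it started, clear of the frame and released.

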